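# Two-button start of a pearl drilling machine

### The job

Make the pearl drilling machine ready and start it, using only pushes and presses of the fingertips. First push the sheet-metal guard along the machine until it is fully home over the drills; then press the two small round start buttons on the control box down together, one with each fingertip, hold both down for two full seconds, and let go. Leave the mushroom stop button alone, and do not shift, lift or pick up anything else on the bench.

Things in the scene. Friction and masses are not known exactly. Their poses are not given: they have to be found in the camera images.
- machine: Pearl drilling machine, fixed: dark steel bed 110 x 300 mm (x by y), a green motor head 52 mm in diameter at each end (60 to 150 mm from the centre along y, top 104 mm above the bench). Origin: centre of its underside. x points away from the robot's side, y along the bed (robot's left at yaw 0), z up. A clamp handle 120 mm high stands behind the bed at x 80, y -70 mm.
- guard (a joint): Sliding guard: plain aluminium hood on the machine, 104 mm (x) by 80 mm (y), roof 150 mm above the bench. Value = opening in m: 0 closed (over the drills, at its stop), growing along the machine's +y, at most 0.08. Starts 40 to 70 mm open; about 2 N of friction plus light damping; stays where left. Close it by pushing its +y end wall along the machine's -y.
- guard_end (a point): Centre of the outer face of the guard's +y end wall, 129 mm above the bench; moves with the guard, axes as the machine's. The wall is 104 mm wide, from 108 to 150 mm above the bench; the hood is closed, with no edge to pinch. Beyond it (+y) is free space above the motor head.
- control_box: Grey control box, fixed, 120 x 130 x 50 mm (x, y, z). Origin: centre of its underside. x points away from the robot's side, y to the robot's left at yaw 0. Two round black start buttons stand side by side at x -25 mm, y +28 and -28 mm; the larger mushroom stop stands behind them at x +32 mm, y 0.
- start_left_top (a point): Centre of the top face of the left (+y of the box) start button: flat black cap 24 mm in diameter, its unpressed top 72 mm above the bench, in a steel collar 40 mm in diameter whose top is 62 mm above the bench. Moves with the cap; axes as the box's.
- start_right_top (a point): The same for the right (-y of the box) start button, 56 mm from the left one, centre to centre.
- start_left (a joint): How far the left start button is pressed, m: 0 up, 0.006 fully down. Springs back; it takes about 1.5 N to begin to move and 5 N to be fully down.
- start_right (a joint): How far the right start button is pressed, m: as the left.
- stop_top (a point): Centre of the top of the mushroom stop button: black domed cap 38 mm in diameter, top 80 mm above the bench. To be left alone.
- stop (a joint): How far the mushroom stop is pressed, m: 0 up, 0.004 fully down.
- sieve: Loose round steel sieve full of pearls, 210 mm in diameter, 55 mm high. Origin: centre of its underside. Bystander.
- pearl_cup: Loose small white cup with a few pearls, 52 mm in diameter, 35 mm high. Origin: centre of its underside. Bystander.
- tweezers: Loose steel tweezers lying flat, 128 mm long (x), 26 mm wide, 8 mm high. Origin: middle, on the bench. Bystander.
- bit_block: Loose wooden block 40 x 70 x 25 mm holding five upright drill bits (to 57 mm above the bench). Origin: centre of its underside. Bystander.
- sorting_tray: Loose clear plastic sorting tray 140 x 100 x 18 mm. Origin: centre of its underside. Bystander.
- case: Loose grey spectacle case 70 x 170 x 50 mm. Origin: centre of its underside. Bystander.
- jar: Loose jar, 60 mm in diameter, 85 mm high. Origin: centre of its underside. Bystander.
Things that resemble listed ones, but are neither listed nor needed, are in the scene too. Leave any orange look-alike of the control_box alone.

How it is judged:
By the outcome, as a careful person would: the job done as asked, in the order asked, and still so for the second after the job is handed in, with the robot touching nothing.
It also fails if it takes over 50 s, if anything falls off the work surface, if the arm or the gripper's body presses on something with over 40 N, if the wrist force passes 120 N, or if a joint passes its speed limit or range.

### The arm

A 6-joint arm with a two-finger parallel gripper is mounted at the origin on the work surface. World frame = base frame: x ahead of the robot, y to its left, z up, the work surface at z = 0. Lengths are in m, angles in rad, forces in N, time in s.
With the tool pointing down it reaches from about 0.3 to 0.875 m from the base axis. Payload 4.2 kg.
Tool frame: the origin (TCP) lies at the very end of the fingers, on their centre line; the grasp point (between the pads) lies 19 mm behind it (arm.pinch_z is the distance from the TCP to the grasp point, in m); z points along the fingers, y is the line along which they close (so a half turn about z gives the same grasp; the last joint's range is limited). The gripper opens to 85 mm and grips with 20 to 120 N. Pads are 22 mm wide; open, the fingers measure 114 mm over their backs; the gripper's body (76 mm by 85 mm) begins 54 mm behind the grasp point. The pads swing forward as they close: fully open they stand 13 mm farther back than shut.
Start: joints at [-1.158, 0.32, 1.565, -0, 1.257, -0.02], TCP at [0.241, -0.522, 0.204] pointing down, gripper open.
Joint ranges: [-3.11, 3.11], [-0.84, 2.01], [0.21, 2.61], [-1.34, 4.49], [0.05, 2.63], [-2.56, 2.56]. Speed limits (rad/s): [2.57, 2.57, 3.14, 3.14, 3.14, 3.14].

### API

Orientations are given as a rotation vector (axis times angle).
In Python, from workcell import arm, eyes, spotter gives the robot as it stands. The module is installed in compiled form; this text tells all that it offers.
- The arm moves only by the tool send_rows, never from a script. Its argument "plan" is a list of rows, each an object of numbers: "tx", "ty", "tz": the shift along the tool's x, y, z in m; "yaw": the turn about the tool's z in degrees; "grip": the opening, from 0 (shut) to 1 (fully open). In form: [{"tx": .., "ty": .., "tz": .., "yaw": .., "grip": ..}, ...]. A call has 1 to 20 rows; each row shifts and turns the commanded pose from where the row before left it, along the tool's axes as they then stand; what a row does not reach is not made up. A row lasts 1/10 s, in which the tool goes at most 50 mm and 8.59 degrees, less where a joint would pass 70% of its speed; a pose out of reach is approached as far as the arm can. A call is refused whole if a number of a shift passes 0.05 or a number of a turn 8.59, either way. A call with a gripper value outside its range is refused whole. The fingers move at their own pace and stop on an object; "force" is the grip in N (left out, the last holds). Time passes only in rows, so rows that do not move let the fingers close. It gives the time, the measured TCP pose, the force, the opening and the grip force at its end, in the units of the state.
- arm.read_state(): the state, without advancing time (a new reading comes with each control period).
- eyes.grab_frame(name): name is "scene" or "top"; returns (picture, depth): 420x560x3 uint8, blue, green, red; 420x560 float32, m along the optical axis (not along the pixel's ray), 0 where there is no reading.
- eyes.calibration(name): a dict with "intrinsics" (3x3 intrinsics, pixels), "extrinsics" (4x4, takes a point from camera to world coordinates). Camera axes: x right, y down, z forward; pixel columns grow to the right and rows downward; lengths in m; the calibration is good to about 2 mm. A picture is of the moment at which its call begins. calibration takes no time and is no camera call.
- arm.job_done(): hands the job in; it is judged then, once.
Trained networks look in the newest picture that a camera, given by its name, has taken for a name from the list of things; names that differ only in an ending like _2 or _b are one class to them, and where a whole thing is asked for, a point or a joint stands for the part that bears it (a point fixed in the world has none). Each returns a list of dicts, best first, with "score" (0 to 1); they miss things now and then, are a little off and sometimes report something else, mostly with a low value. They report only what shows in the picture. A call takes as long as a camera call. They do not tell look-alikes from the thing itself.
- spotter.recognise(label, camera): "point" ([x, y, z] in m, in the coordinates of the camera as it stood for that picture, good to about 4 mm: the middle of the surface that is visible of it).
- spotter.silhouettes(label, camera): "pixels" (420x560 bool, what is visible of it).
The state is a dict: "clock": time; "q": joint angles; "joint_vel": joint speeds; "joint_torque": joint torques, N m; "eef_pos": TCP position; "tcp_rot": TCP orientation; "wrist_force": force on the tool from outside, world axes, zero at the start; "ft_torque": the same for the moment, N m; "finger_gap": finger opening in m; "finger_force": force on a finger pad.
Only numpy, scipy, OpenCV 4.12 (cv2) and the standard library are available. Lean on these libraries where they do the work, as an engineer would, in place of code of your own. Each camera call takes 0.05 s, during which the arm holds its last target. There are 200 camera calls.

## Working session

There is one attempt and no reset: what is moved stays moved. The work goes in short steps, Python scripts to look and compute and a tool call to move; the robot and the scene stay as the last step left them, time stands still between calls to the robot, and variables do not carry over. Pictures are saved under pics/ and viewed, at most 10 in all, crops included, and the job is handed in when it is done.

Besides the shell and the picture viewer there is one more tool, called after "Emit:" as name([rows], argument=value, ...), one row to a line, values as JSON. send_rows: Moves the arm, as the interface text tells. Its arguments: {"type":"object","properties":{"plan":{"type":"array","items":{"type":"object","properties":{"tx":{"type":"number"},"ty":{"type":"number"},"tz":{"type":"number"},"yaw":{"type":"number"},"grip":{"type":"number"}}}},"force":{"type":"number"}},"required":["plan"]}

```bash
mkdir -p pics
cat > h.py <<'E'
import numpy as np, cv2
from workcell import arm, eyes, spotter
def cloud(cam):
    im,d=eyes.grab_frame(cam); c=eyes.calibration(cam); K=np.array(c["intrinsics"]);T=np.array(c["extrinsics"])
    v,u=np.indices(d.shape); P=np.stack([(u-K[0,2])/K[0,0]*d,(v-K[1,2])/K[1,1]*d,d],-1)
    W=P@T[:3,:3].T+T[:3,3]; W[d==0]=np.nan
    return im,W,T
def w(T,p): return (T[:3,:3]@np.array(p)+T[:3,3]).round(4)
E
python3 - <<'E'
from h import *
s=arm.read_state(); print(s)
for cam in ["scene","top"]:
    im,W,T=cloud(cam); cv2.imwrite(f"pics/{cam}0.png",im); np.save(f"{cam}0.npy",W); print(cam,T.round(3).tolist())
    for l in ["machine","guard_end","control_box","start_left_top","stop_top"]:
        print(l,[(round(r["score"],2),w(T,r["point"]).tolist()) for r in spotter.recognise(l,cam)])
E
```

```text
{'clock': 0.0, 'q': array([-1.15798989e+00,  3.20331295e-01,  1.56569012e+00,  1.45551162e-05,
        1.25739478e+00, -1.99882985e-02]), 'joint_vel': array([ 0.00049372, -0.00179173,  0.00083421, -0.0034173 , -0.00023859,
       -0.00071521]), 'joint_torque': array([-3.72536742e-03, -4.15535617e+01, -2.34162623e+01, -4.24045693e-04,
        8.33180908e-03, -2.31385151e-06]), 'eef_pos': array([ 0.24095959, -0.52149414,  0.20305537]), 'tcp_rot': array([-3.06657435e+00, -6.74147440e-01,  5.37353825e-04]), 'wrist_force': array([-0.50849918, -0.09871346,  0.4452271 ]), 'ft_torque': array([-0.04245751,  0.01276273,  0.01738245]), 'finger_force': 0.0, 'finger_gap': 0.08557372518760659}
scene [[0.072, 0.753, -0.654, 1.602], [0.997, -0.067, 0.033, -0.108], [-0.019, -0.654, -0.756, 1.347], [0.0, 0.0, 0.0, 1.0]]
machine [(0.63, [0.6379, 0.0999, 0.076])]
guard_end [(0.69, [0.6465, 0.1312, 0.1461])]
control_box [(0.98, [0.5037, -0.2836, 0.0462]), (0.88, [0.2864, -0.2553, 0.0522]), (0.88, [0.3377, -0.5844, 0.0484]), (0.57, [0.5322, 0.453, 0.0599]), (0.39, [0.7396, -0.2098, 0.0201])]
start_left_top []
stop_top [(0.5, [0.3377, -0.5934, 0.079]), (0.42, [0.503, -0.2959, 0.0762])]
top [[0.002, -0.99, 0.14, 0.302], [-1.0, -0.006, -0.022, -0.032], [0.022, -0.14, -0.99, 1.578], [0.0, 0.0, 0.0, 1.0]]
machine [(0.93, [0.5881, 0.0897, 0.0899])]
guard_end [(0.67, [0.6003, 0.1312, 0.1504])]
control_box [(0.68, [0.3043, -0.5775, 0.0501]), (0.66, [0.2576, -0.2578, 0.0526]), (0.66, [0.4068, 0.0003, 0.0165]), (0.65, [0.463, -0.2875, 0.0498])]
start_left_top [(0.61, [0.4571, -0.254, 0.0748])]
stop_top [(0.6, [0.2867, -0.2721, 0.0779]), (0.55, [0.4983, -0.2929, 0.0768]), (0.5, [0.331, -0.5932, 0.077])]
```

```bash
sleep 1; ls pics
```

```text
scene0.png
top0.png
```

View pics/scene0.png

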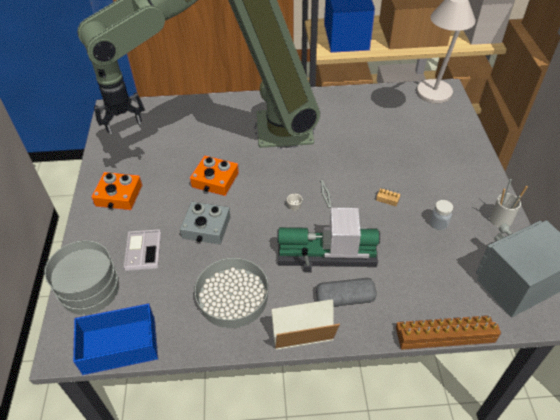

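View pics/top0.png

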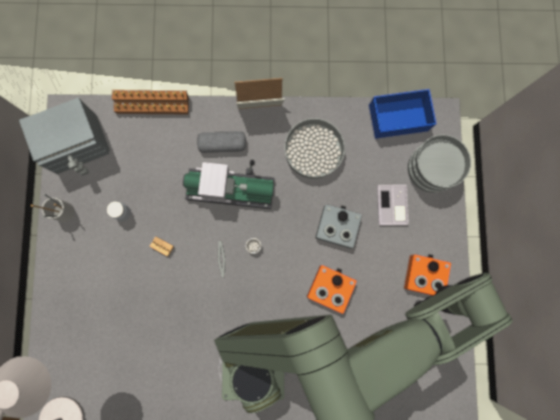

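The top view shows the grey control box at (339,227), with its start buttons at about (330,231) and (347,235) and the stop at (343,215). The guard is at (213,180), with its +y end on the left. The two orange boxes are look-alikes. Next I'll fit the exact geometry.

Run:
```python
from h import *
for cam in ["top","scene"]:
    W=np.load(cam+"0.npy"); X,Y,Z=W[...,0],W[...,1],W[...,2]
    m=(Z>.142)&(Z<.158)&(X>.45)&(X<.75)&(Y>.0)&(Y<.3)
    print(cam,"roof",m.sum(),np.median(Z[m]).round(4),cv2.minAreaRect((W[m][:,:2]*1000).astype(np.float32)))
    m=(Z>.02)&(Z<.14)&(X>.5)&(X<.66)&(Y>-.15)&(Y<.3)
    print(" bed-ish",cv2.minAreaRect((W[m][:,:2]*1000).astype(np.float32)))
    near=(X>.38)&(X<.56)&(Y>-.38)&(Y<-.19)
    m=near&(Z>.046)&(Z<.054)
    print(" box",m.sum(),np.median(Z[m]),cv2.minAreaRect((W[m][:,:2]*1000).astype(np.float32)))
    m=(near&(Z>.056)).astype(np.uint8)
    n,l,_,_=cv2.connectedComponentsWithStats(m)
    for i in range(1,n):
        q=W[l==i]
        if len(q)>5:
            r=q[q[:,2]>.0675]; print("  comp",len(q),q.mean(0).round(4),"high",len(r),r.mean(0).round(4), r[:,2].max().round(4))
    im=cv2.imread(f"pics/{cam}0.png")
    crop={"top":im[140:260,165:385],"scene":im[180:280,160:400]}[cam]
    cv2.imwrite(f"pics/{cam}0c.png",cv2.resize(crop,None,fx=3.3,fy=3.3,interpolation=cv2.INTER_CUBIC))
```

```text
top roof 806 0.1505 ((605.5225219726562, 131.89210510253906), (80.92384338378906, 106.09952545166016), 83.86055755615234)
 bed-ish ((595.059326171875, 45.16624450683594), (129.6783905029297, 386.0776062011719), 0.012905933894217014)
 box 733 0.05051277812329524 ((469.0355224609375, -287.4056701660156), (129.51976013183594, 120.32132720947266), 74.30924224853516)<stdin>:16: RuntimeWarning: Mean of empty slice.
  ret = um.true_divide(
Traceback (most recent call last):
ValueError: zero-size array to reduction operation maximum which has no identity
```

Run:
```python
from h import *
for cam in ["top","scene"]:
    W=np.load(cam+"0.npy"); X,Y,Z=W[...,0],W[...,1],W[...,2]
    near=(X>.38)&(X<.56)&(Y>-.38)&(Y<-.19)
    n,l,_,_=cv2.connectedComponentsWithStats((near&(Z>.0665)).astype(np.uint8))
    for i in range(1,n):
        q=W[l==i]; print(cam,len(q),q.mean(0).round(4))
    n,l,_,_=cv2.connectedComponentsWithStats((near&(Z>.057)).astype(np.uint8))
    for i in range(1,n):
        q=W[l==i]; print(" base",len(q),q.mean(0).round(4))
    m=(Z>.142)&(Z<.158)&(X>.45)&(X<.75)&(Y>.0)&(Y<.3); print("roof",W[m].mean(0),cv2.minAreaRect((W[m][:,:2]*1000).astype(np.float32)))
    m=(Z>.05)&(Z<.14)&(X>.52)&(X<.68)&(Y>-.12)&(Y<.28); q=W[m]
    ex=np.array([np.cos(np.radians(-6.1)),np.sin(np.radians(-6.1))]);ey=np.array([-ex[1],ex[0]])
    a=q[:,:2]-[.6055,.1319]; print("machine along y rel guard",np.percentile(a@ey,[0,1,99,100]).round(4), "x",np.percentile(a@ex,[1,99]).round(4))
im=cv2.imread("pics/top0.png");cv2.imwrite("pics/top0c.png",cv2.resize(im[140:260,165:385],None,fx=3.3,fy=3.3,interpolation=cv2.INTER_CUBIC))
```

```text
top 98 [ 0.4998 -0.2959  0.0774]
top 39 [ 0.4541 -0.2546  0.0722]
top 1 [ 0.4546 -0.3067  0.0682]
top 1 [ 0.4477 -0.2697  0.0674]
top 2 [ 0.4461 -0.2913  0.0684]
top 1 [ 0.4506 -0.2988  0.0742]
top 41 [ 0.4366 -0.3084  0.0722]
top 1 [ 0.4514 -0.3203  0.0667]
top 1 [ 0.4406 -0.239   0.0704]
top 1 [ 0.4277 -0.2929  0.0673]
top 1 [ 0.4208 -0.2989  0.0703]
 base 1 [ 0.5336 -0.2553  0.0592]
 base 1 [ 0.5303 -0.2655  0.059 ]
 base 6 [ 0.5246 -0.2526  0.0578]
 base 1 [ 0.5167 -0.2418  0.0573]
 base 1 [ 0.5164 -0.2753  0.0606]
 base 101 [ 0.4997 -0.2959  0.0768]
 base 1 [ 0.51   -0.2756  0.0575]
 base 2 [ 0.5118 -0.3333  0.0591]
 base 1 [ 0.5065 -0.2552  0.0572]
 base 1 [ 0.5065 -0.2688  0.0573]
 base 1 [ 0.4959 -0.275   0.0603]
 base 1 [ 0.5    -0.3231  0.0574]
 base 1 [ 0.4967 -0.3503  0.0573]
 base 1 [ 0.4893 -0.2447  0.0577]
 base 1 [ 0.4794 -0.3022  0.0578]
 base 1 [ 0.4791 -0.3287  0.0614]
 base 106 [ 0.4524 -0.2535  0.0659]
 base 1 [ 0.4692 -0.3088  0.058 ]
 base 1 [ 0.4694 -0.3529  0.0579]
 base 1 [ 0.4653 -0.224   0.0586]
 base 1 [ 0.4658 -0.3021  0.0573]
 base 1 [ 0.4626 -0.3393  0
[... 641 characters left out ...]
scene 1 [ 0.4559 -0.3196  0.0703]
scene 1 [ 0.4662 -0.2664  0.0671]
scene 94 [ 0.5066 -0.2938  0.0768]
 base 88 [ 0.4436 -0.3046  0.0653]
 base 95 [ 0.4612 -0.2516  0.0651]
 base 1 [ 0.4582 -0.3336  0.0599]
 base 106 [ 0.5074 -0.2937  0.0749]
 base 1 [ 0.4816 -0.2297  0.057 ]
 base 2 [ 0.5002 -0.3526  0.0578]
 base 1 [ 0.5005 -0.3448  0.0574]
 base 1 [ 0.5292 -0.2544  0.058 ]
 base 2 [ 0.5276 -0.2483  0.0578]
 base 1 [ 0.5329 -0.2635  0.0587]
 base 1 [ 0.5385 -0.2511  0.0593]
roof [0.61168198 0.13342925 0.14904709] ((608.37939453125, 133.58627319335938), (79.96249389648438, 110.90756225585938), 83.97914123535156)
machine along y rel guard [-0.1959 -0.1924  0.102   0.1076] x [-0.045   0.0812]
```

View pics/top0c.png

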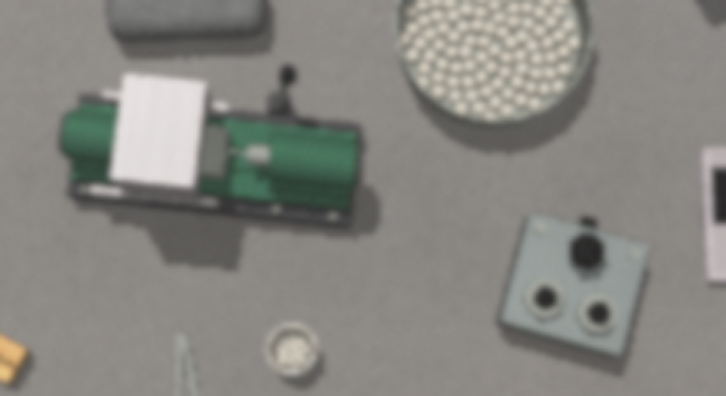

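The top crop shows the two caps at crop (545,298) and (598,313), with the stop behind them at (587,252). The guard roof spans crop x 112-205, about 46 mm open, and the tall clamp handle is at (285,85). The sizes and heights match the spec. Machine yaw is about -6.1° and box yaw about -15.7°. I'll shut the fingers, turn, rise and travel to just past the guard's +y wall.

Emit:
send_rows([
  {"tz":-0.025,"yaw":7.72,"grip":0},
  {"tz":-0.025,"yaw":7.72,"grip":0},
  {"tz":-0.025,"yaw":7.72,"grip":0},
  {"tz":-0.025,"yaw":7.72,"grip":0},
])

```text
$.plan[0]: bad value
```

Emit:
send_rows([
  {"tx":0.0146,"ty":-0.039,"grip":0},
  {"tx":0.0146,"ty":-0.039,"grip":0},
  {"tx":0.0146,"ty":-0.039,"grip":0},
  {"tx":0.0146,"ty":-0.039,"grip":0},
  {"tx":0.0146,"ty":-0.039,"grip":0},
  {"tx":0.0146,"ty":-0.039,"grip":0},
  {"tx":0.0146,"ty":-0.039,"grip":0},
  {"tx":0.0146,"ty":-0.039,"grip":0},
  {"tx":0.0146,"ty":-0.039,"grip":0},
  {"tx":0.0146,"ty":-0.039,"grip":0},
  {"tx":0.0146,"ty":-0.039,"grip":0},
  {"tx":0.0146,"ty":-0.039,"grip":0},
  {"tx":0.0146,"ty":-0.039,"grip":0},
  {"tx":0.0146,"ty":-0.039,"grip":0},
  {"tx":0.0146,"ty":-0.039,"grip":0},
  {"tx":0.0146,"ty":-0.039,"grip":0},
  {"tx":0.0146,"ty":-0.039,"grip":0},
  {"tx":0.0146,"ty":-0.039,"grip":0},
  {"tx":0.0146,"ty":-0.039,"grip":0},
  {"tx":0.0146,"ty":-0.039,"grip":0},
])

```text
$.plan[0]: bad value
```

Emit:
send_rows([
  {"tx":0.0,"ty":0.0,"tz":-0.025,"yaw":7.72,"grip":0.0},
  {"tx":0.0,"ty":0.0,"tz":-0.025,"yaw":7.72,"grip":0.0},
  {"tx":0.0,"ty":0.0,"tz":-0.025,"yaw":7.72,"grip":0.0},
  {"tx":0.0,"ty":0.0,"tz":-0.025,"yaw":7.72,"grip":0.0},
])

```text
clock: 1.0
eef_pos: [0.2411, -0.5219, 0.305]
tcp_rot: [3.137, -0.175, 0.0]
wrist_force: [0.3, 0.1, 0.1]
finger_gap: 0.0283
finger_force: 0.0
```

Emit:
send_rows([
  {"tx":0.0146,"ty":-0.039,"tz":0.0,"yaw":0.0,"grip":0.0},
  {"tx":0.0146,"ty":-0.039,"tz":0.0,"yaw":0.0,"grip":0.0},
  {"tx":0.0146,"ty":-0.039,"tz":0.0,"yaw":0.0,"grip":0.0},
  {"tx":0.0146,"ty":-0.039,"tz":0.0,"yaw":0.0,"grip":0.0},
  {"tx":0.0146,"ty":-0.039,"tz":0.0,"yaw":0.0,"grip":0.0},
  {"tx":0.0146,"ty":-0.039,"tz":0.0,"yaw":0.0,"grip":0.0},
  {"tx":0.0146,"ty":-0.039,"tz":0.0,"yaw":0.0,"grip":0.0},
  {"tx":0.0146,"ty":-0.039,"tz":0.0,"yaw":0.0,"grip":0.0},
  {"tx":0.0146,"ty":-0.039,"tz":0.0,"yaw":0.0,"grip":0.0},
  {"tx":0.0146,"ty":-0.039,"tz":0.0,"yaw":0.0,"grip":0.0},
  {"tx":0.0146,"ty":-0.039,"tz":0.0,"yaw":0.0,"grip":0.0},
  {"tx":0.0146,"ty":-0.039,"tz":0.0,"yaw":0.0,"grip":0.0},
  {"tx":0.0146,"ty":-0.039,"tz":0.0,"yaw":0.0,"grip":0.0},
  {"tx":0.0146,"ty":-0.039,"tz":0.0,"yaw":0.0,"grip":0.0},
  {"tx":0.0146,"ty":-0.039,"tz":0.0,"yaw":0.0,"grip":0.0},
  {"tx":0.0146,"ty":-0.039,"tz":0.0,"yaw":0.0,"grip":0.0},
  {"tx":0.0146,"ty":-0.039,"tz":0.0,"yaw":0.0,"grip":0.0},
  {"tx":0.0146,"ty":-0.039,"tz":0.0,"yaw":0.0,"grip":0.0},
  {"tx":0.0146,"ty":-0.039,"tz":0.0,"yaw":0.0,"grip":0.0},
  {"tx":0.0146,"ty":-0.039,"tz":0.0,"yaw":0.0,"grip":0.0},
])

```text
clock: 3.0
eef_pos: [0.6147, 0.2244, 0.3039]
tcp_rot: [3.137, -0.166, 0.0]
wrist_force: [0.8, 0.5, -0.2]
finger_gap: -0.0003
finger_force: 0.0
```

Emit:
send_rows([
  {"tx":0.0,"ty":0.0,"tz":0.04,"yaw":0.0,"grip":0.0},
  {"tx":0.0,"ty":0.0,"tz":0.04,"yaw":0.0,"grip":0.0},
  {"tx":0.0,"ty":0.0,"tz":0.04,"yaw":0.0,"grip":0.0},
  {"tx":0.0,"ty":0.0,"tz":0.035,"yaw":0.0,"grip":0.0},
  {"tx":0.0,"ty":0.0,"tz":0.023,"yaw":0.0,"grip":0.0},
  {"tx":0.0,"ty":0.0,"tz":0.0,"yaw":0.0,"grip":0.0},
  {"tx":0.0,"ty":0.01,"tz":0.0,"yaw":0.0,"grip":0.0},
  {"tx":0.0,"ty":0.01,"tz":0.0,"yaw":0.0,"grip":0.0},
  {"tx":0.0,"ty":0.005,"tz":0.0,"yaw":0.0,"grip":0.0},
])

```text
clock: 3.9
eef_pos: [0.6124, 0.1966, 0.1279]
tcp_rot: [-3.136, 0.168, -0.005]
wrist_force: [-0.2, -0.3, -0.9]
finger_gap: 0.0003
finger_force: 0.0
```

Emit:
send_rows([
  {"tx":0.0,"ty":0.005,"tz":0.0,"yaw":0.0,"grip":0.0},
  {"tx":0.0,"ty":0.005,"tz":0.0,"yaw":0.0,"grip":0.0},
  {"tx":0.0,"ty":0.005,"tz":0.0,"yaw":0.0,"grip":0.0},
  {"tx":0.0,"ty":0.005,"tz":0.0,"yaw":0.0,"grip":0.0},
  {"tx":0.0,"ty":0.005,"tz":0.0,"yaw":0.0,"grip":0.0},
  {"tx":0.0,"ty":0.005,"tz":0.0,"yaw":0.0,"grip":0.0},
])

```text
clock: 4.5
eef_pos: [0.6083, 0.1676, 0.1258]
tcp_rot: [3.137, -0.167, -0.0]
wrist_force: [-0.0, 0.4, -0.6]
finger_gap: -0.0001
finger_force: 0.0
```

Emit:
send_rows([
  {"tx":0.0,"ty":0.004,"tz":0.0,"yaw":0.0,"grip":0.0},
  {"tx":0.0,"ty":0.004,"tz":0.0,"yaw":0.0,"grip":0.0},
])

```text
clock: 4.7
eef_pos: [0.6075, 0.1597, 0.1259]
tcp_rot: [3.137, -0.167, -0.0]
wrist_force: [1.3, 0.5, -0.9]
finger_gap: -0.0002
finger_force: 0.0
```

Run:
```python
from h import *
im,W,T=cloud("scene"); cv2.imwrite("pics/s1.png",cv2.resize(im[170:290,240:420],None,fx=4,fy=4,interpolation=cv2.INTER_CUBIC))
X,Y,Z=W[...,0],W[...,1],W[...,2]
m=(Z>.145)&(Z<.153)&(X>.5)&(X<.72)&(Y>-.05)&(Y<.155); print(W[m].mean(0),cv2.minAreaRect((W[m][:,:2]*1000).astype(np.float32)))
```

```text
[0.61410615 0.12231185 0.14915579] ((608.105712890625, 126.11017608642578), (65.20567321777344, 108.44346618652344), 84.98111724853516)
```

View pics/s1.png

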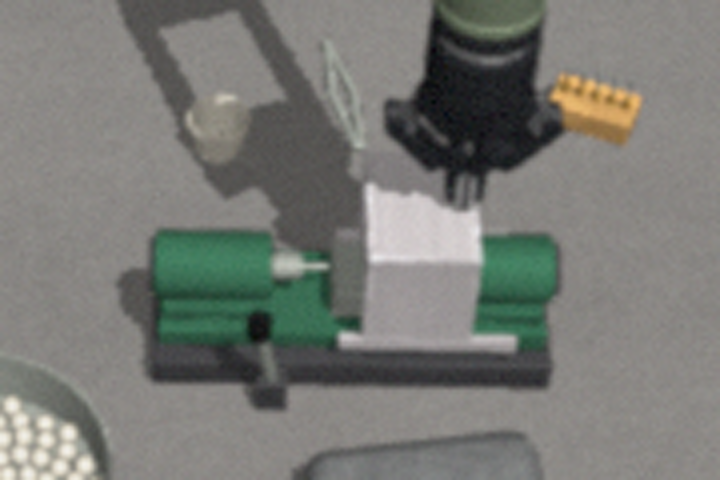

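The picture shows the finger bottoms at crop (465,200), near the guard roof's robot-side edge. That isn't where I expected them, so I'll project the TCP into the image to check.

Run:
```python
from h import *
s=arm.read_state(); print(s["eef_pos"],s["wrist_force"],s["q"])
for cam in ["scene","top"]:
    im,W,T=cloud(cam); K=np.array(eyes.calibration(cam)["intrinsics"])
    def pr(p):
        c=np.linalg.inv(T)@np.r_[p,1]; u=K@c[:3]; return (u[:2]/u[2]).round(1)
    print(cam,[pr(p).tolist() for p in [s["eef_pos"],s["eef_pos"]+[0,0,.08],[.605,.172,.15],[.554,.176,.15],[.66,.166,.15]]])
    o=(240,170) if cam=="scene" else (150,120)
    c=cv2.resize(im[o[1]:o[1]+120,o[0]:o[0]+180],None,fx=4,fy=4,interpolation=cv2.INTER_CUBIC)
    u=(pr(s["eef_pos"])-o)*4; cv2.circle(c,(int(u[0]),int(u[1])),5,(0,0,255),2); cv2.imwrite(f"pics/{cam}2.png",c)
    if cam=="scene":
        print("finger depth pts",W[205:224:3,356].round(3).tolist())
```

```text
[0.60737535 0.15912733 0.12584891] [-0.00276985  0.23395462 -0.20303342] [ 2.38216116e-01  4.56825514e-01  1.55247064e+00 -6.01850450e-04
  1.13264155e+00  1.91569847e+00]
scene [[353.1, 225.3], [355.5, 207.1], [358.1, 219.1], [356.5, 205.9], [359.3, 234.0]]
finger depth pts [[0.62, 0.156, 0.23], [0.623, 0.157, 0.22], [0.606, 0.162, 0.187], [0.617, 0.161, 0.187], [0.616, 0.162, 0.173], [0.623, 0.161, 0.168], [0.618, 0.164, 0.149]]
top [[204.5, 179.7], [201.2, 174.3], [199.5, 178.9], [197.8, 194.6], [201.8, 162.1]]
```

View pics/scene2.png

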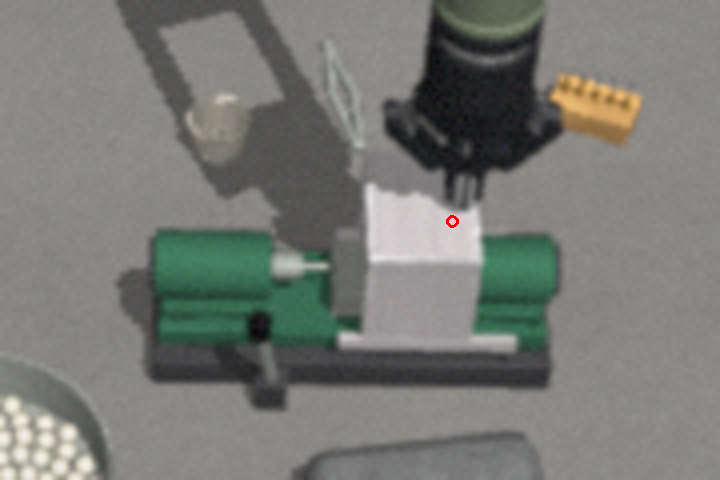

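The fingers visibly end at the roof plane (crop row 205), yet there is no contact force and the guard hasn't moved. The real tips may be higher than I assumed, so I'll back out and measure them in the clear.

Emit:
send_rows([
  {"tx":0.0,"ty":-0.015,"tz":0.0,"yaw":0.0,"grip":0.0},
  {"tx":0.0,"ty":-0.02,"tz":0.0,"yaw":0.0,"grip":0.0},
  {"tx":0.0,"ty":-0.025,"tz":0.0,"yaw":0.0,"grip":0.0},
  {"tx":0.0,"ty":0.0,"tz":0.0,"yaw":0.0,"grip":0.0},
])

```text
clock: 5.25
eef_pos: [0.6141, 0.2244, 0.1257]
tcp_rot: [-3.135, 0.161, -0.001]
wrist_force: [-0.7, 0.2, 0.4]
finger_gap: -0.0001
finger_force: 0.0
```

Run:
```python
from h import *
s=arm.read_state(); e=s["eef_pos"]; print(e)
im,W,T=cloud("scene"); K=np.array(eyes.calibration("scene")["intrinsics"])
def pr(p):
    c=np.linalg.inv(T)@np.r_[p,1]; u=K@c[:3]; return (u[:2]/u[2])
o=(280,160); c=cv2.resize(im[160:260,280:420],None,fx=5,fy=5,interpolation=cv2.INTER_CUBIC)
for p in [e,e+[0,0,.024]]:
    u=(pr(p)-o)*5; cv2.circle(c,(int(u[0]),int(u[1])),4,(0,0,255),1)
cv2.imwrite("pics/s3.png",c)
X,Y,Z=W[...,0],W[...,1],W[...,2]
m=(Z>.145)&(Z<.154)&(X>.5)&(X<.72)&(Y>-.05)&(Y<.19); print("roof",cv2.minAreaRect((W[m][:,:2]*1000).astype(np.float32)))
u,v=pr(e).round().astype(int)
for r in range(v-14,v+8,2): print(r,W[r,u].round(3).tolist())
```

```text
[0.61412202 0.22436056 0.12570997]
roof ((609.1664428710938, 133.59124755859375), (80.38472747802734, 109.24386596679688), 84.07506561279297)
212 [0.627, 0.214, 0.202]
214 [0.626, 0.215, 0.193]
216 [0.62, 0.218, 0.176]
218 [0.622, 0.219, 0.169]
220 [0.624, 0.219, 0.163]
222 [0.623, 0.22, 0.153]
224 [0.507, 0.26, 0.002]
226 [0.517, 0.258, 0.004]
228 [0.522, 0.258, -0.0]
230 [0.609, 0.23, 0.098]
232 [0.617, 0.228, 0.099]
```

View pics/s3.png

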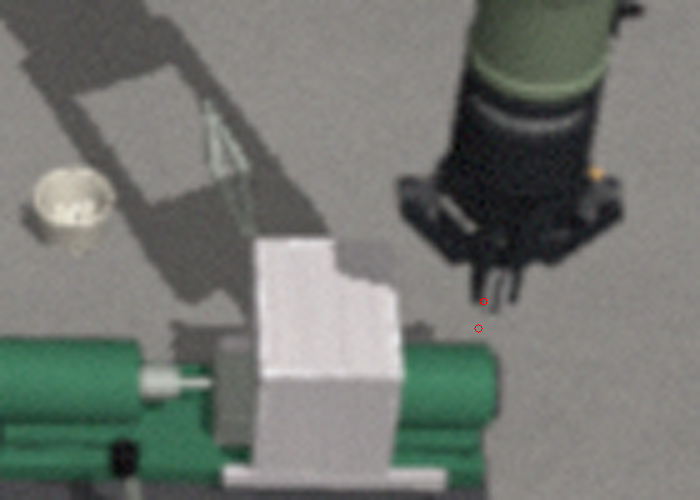

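The roof still measures unmoved. The visible tips end at z≈0.15 (crop (497,305)), while the reported TCP is 0.126. So the fingers passed just over the roof, and the true tips sit about 24 mm higher than reported. I'll lower by 20 mm and check the tips with both cameras.

Emit:
send_rows([
  {"tx":0.0,"ty":0.0,"tz":0.01,"yaw":0.0,"grip":0.0},
  {"tx":0.0,"ty":0.0,"tz":0.01,"yaw":0.0,"grip":0.0},
  {"tx":0.0,"ty":0.0,"tz":0.0,"yaw":0.0,"grip":0.0},
])

```text
clock: 5.6
eef_pos: [0.6123, 0.2187, 0.1035]
tcp_rot: [3.135, -0.168, -0.007]
wrist_force: [-0.8, 0.1, -0.2]
finger_gap: 0.0
finger_force: 0.0
```

Run:
```python
from h import *
s=arm.read_state(); e=s["eef_pos"]; print(e,s["wrist_force"])
im,W,T=cloud("scene")
X,Y,Z=W[...,0],W[...,1],W[...,2]
m=(Z>.108)&(Z<.17)&(abs(X-.615)<.04)&(abs(Y-.228)<.035); q=W[m]; print(m.sum())
for a in np.arange(.11,.17,.008):
    r=q[(q[:,2]>=a)&(q[:,2]<a+.008)]
    if len(r): print(a.round(3),len(r),r.min(0).round(3),r.max(0).round(3))
o=(280,160); cv2.imwrite("pics/s4.png",cv2.resize(im[160:260,280:420],None,fx=5,fy=5,interpolation=cv2.INTER_CUBIC))
```

```text
[0.61233429 0.21873113 0.10345706] [-0.75778269  0.05167544 -0.22588215]
82
0.11 1 [0.626 0.216 0.111] [0.626 0.216 0.111]
0.134 14 [0.608 0.209 0.134] [0.626 0.231 0.142]
0.142 17 [0.611 0.208 0.142] [0.627 0.232 0.149]
0.15 21 [0.605 0.209 0.15 ] [0.627 0.235 0.157]
0.158 17 [0.612 0.208 0.158] [0.627 0.234 0.166]
0.166 9 [0.605 0.208 0.167] [0.626 0.23  0.169]
```

The tips now end at about z 0.132, centred at (0.615, 0.221), which is well on the wall (108–150). Pushing now.

Emit:
send_rows([
  {"tx":0.0,"ty":0.01,"tz":0.0,"yaw":0.0,"grip":0.0},
  {"tx":0.0,"ty":0.01,"tz":0.0,"yaw":0.0,"grip":0.0},
  {"tx":0.0,"ty":0.005,"tz":0.0,"yaw":0.0,"grip":0.0},
  {"tx":0.0,"ty":0.005,"tz":0.0,"yaw":0.0,"grip":0.0},
  {"tx":0.0,"ty":0.005,"tz":0.0,"yaw":0.0,"grip":0.0},
  {"tx":0.0,"ty":0.005,"tz":0.0,"yaw":0.0,"grip":0.0},
  {"tx":0.0,"ty":0.005,"tz":0.0,"yaw":0.0,"grip":0.0},
  {"tx":0.0,"ty":0.005,"tz":0.0,"yaw":0.0,"grip":0.0},
])

```text
clock: 6.45
eef_pos: [0.6087, 0.1701, 0.1061]
tcp_rot: [-3.137, 0.166, -0.001]
wrist_force: [-0.4, 3.1, 0.3]
finger_gap: 0.0001
finger_force: 1.2
```

Emit:
send_rows([
  {"tx":0.0,"ty":0.005,"tz":0.0,"yaw":0.0,"grip":0.0},
  {"tx":0.0,"ty":0.005,"tz":0.0,"yaw":0.0,"grip":0.0},
  {"tx":0.0,"ty":0.005,"tz":0.0,"yaw":0.0,"grip":0.0},
])

```text
clock: 6.75
eef_pos: [0.6072, 0.1547, 0.1062]
tcp_rot: [-3.137, 0.167, -0.001]
wrist_force: [1.4, 1.8, 1.6]
finger_gap: -0.0001
finger_force: 1.2
```

Contact: about 3 N, as expected. I'll continue toward the stop, more slowly near the end.

Emit:
send_rows([
  {"tx":0.0,"ty":0.004,"tz":0.0,"yaw":0.0,"grip":0.0},
  {"tx":0.0,"ty":0.003,"tz":0.0,"yaw":0.0,"grip":0.0},
  {"tx":0.0,"ty":0.003,"tz":0.0,"yaw":0.0,"grip":0.0},
])

```text
clock: 7.05
eef_pos: [0.6061, 0.1448, 0.106]
tcp_rot: [-3.137, 0.167, -0.001]
wrist_force: [0.3, 1.8, 2.0]
finger_gap: 0.0002
finger_force: 1.1
```

Emit:
send_rows([
  {"tx":0.0,"ty":0.002,"tz":0.0,"yaw":0.0,"grip":0.0},
  {"tx":0.0,"ty":0.002,"tz":0.0,"yaw":0.0,"grip":0.0},
  {"tx":0.0,"ty":0.001,"tz":0.0,"yaw":0.0,"grip":0.0},
])

```text
clock: 7.35
eef_pos: [0.6055, 0.14, 0.1059]
tcp_rot: [3.137, -0.167, 0.0]
wrist_force: [1.3, 2.0, 2.0]
finger_gap: 0.0001
finger_force: 1.0
```

```bash
cat > g.py <<'E'
from h import *
s=arm.read_state(); print(s["eef_pos"],s["wrist_force"],s["finger_force"])
for cam in ["scene","top"]:
    im,W,T=cloud(cam); X,Y,Z=W[...,0],W[...,1],W[...,2]
    m=(Z>.144)&(Z<.156)&(X>.5)&(X<.72)&(Y>-.05)&(Y<.2); q=W[m][:,:2]
    ey=np.array([.106,.9944]); a=(q-[.6055,.1319])@ey
    print(cam,m.sum(),"along-y edges",np.percentile(a,[0.5,2,98,99.5]).round(4))
E
python3 g.py
```

```text
[0.60545695 0.1399576  0.10587158] [1.26808613 1.97047663 1.9681158 ] 1.0420066863298416
scene 705 along-y edges [-0.0822 -0.0817  0.0047  0.0217]
top 449 along-y edges [-0.0852 -0.0847 -0.0218  0.0014]
```

Emit:
send_rows([
  {"tx":0.0,"ty":0.001,"tz":0.0,"yaw":0.0,"grip":0.0},
  {"tx":0.0,"ty":0.001,"tz":0.0,"yaw":0.0,"grip":0.0},
  {"tx":0.0,"ty":0.0,"tz":0.0,"yaw":0.0,"grip":0.0},
])

```text
clock: 7.75
eef_pos: [0.6052, 0.1384, 0.1058]
tcp_rot: [-3.137, 0.167, 0.0]
wrist_force: [0.7, 3.4, 0.6]
finger_gap: -0.0001
finger_force: 1.4
```

Emit:
send_rows([
  {"tx":0.0,"ty":0.001,"tz":0.0,"yaw":0.0,"grip":0.0},
  {"tx":0.0,"ty":0.001,"tz":0.0,"yaw":0.0,"grip":0.0},
  {"tx":0.0,"ty":0.0,"tz":0.0,"yaw":0.0,"grip":0.0},
])

```text
clock: 8.05
eef_pos: [0.6052, 0.1383, 0.1059]
tcp_rot: [-3.133, 0.167, -0.001]
wrist_force: [1.2, 8.7, -0.4]
finger_gap: -0.0001
finger_force: 4.2
```

Emit:
send_rows([
  {"tx":0.0,"ty":0.001,"tz":0.0,"yaw":0.0,"grip":0.0},
  {"tx":0.0,"ty":0.001,"tz":0.0,"yaw":0.0,"grip":0.0},
  {"tx":0.0,"ty":0.0,"tz":0.0,"yaw":0.0,"grip":0.0},
])

```text
clock: 8.35
eef_pos: [0.6052, 0.1383, 0.1059]
tcp_rot: [-3.13, 0.168, -0.002]
wrist_force: [1.9, 13.3, -1.3]
finger_gap: -0.0002
finger_force: 6.8
```

Force is rising with no motion, so the guard is home at its stop (46 mm travelled). I'll back off, rise, turn to the box's heading, half open, and travel above the buttons.

Emit:
send_rows([
  {"tx":0.0,"ty":-0.01,"tz":0.0,"yaw":0.0,"grip":0.0},
  {"tx":0.0,"ty":-0.025,"tz":0.0,"yaw":0.0,"grip":0.0},
  {"tx":0.0,"ty":0.0,"tz":-0.036,"yaw":0.0,"grip":0.0},
  {"tx":0.0,"ty":0.0,"tz":-0.036,"yaw":4.8,"grip":0.5},
  {"tx":0.0,"ty":0.0,"tz":-0.036,"yaw":4.8,"grip":0.5},
  {"tx":0.0,"ty":0.0,"tz":-0.036,"yaw":0.0,"grip":0.5},
  {"tx":-0.0029,"ty":0.0396,"tz":0.0,"yaw":0.0,"grip":0.5},
  {"tx":-0.0029,"ty":0.0396,"tz":0.0,"yaw":0.0,"grip":0.5},
  {"tx":-0.0029,"ty":0.0396,"tz":0.0,"yaw":0.0,"grip":0.5},
  {"tx":-0.0029,"ty":0.0396,"tz":0.0,"yaw":0.0,"grip":0.5},
  {"tx":-0.0029,"ty":0.0396,"tz":0.0,"yaw":0.0,"grip":0.5},
  {"tx":-0.0029,"ty":0.0396,"tz":0.0,"yaw":0.0,"grip":0.5},
  {"tx":-0.0029,"ty":0.0396,"tz":0.0,"yaw":0.0,"grip":0.5},
  {"tx":-0.0029,"ty":0.0396,"tz":0.0,"yaw":0.0,"grip":0.5},
  {"tx":-0.0029,"ty":0.0396,"tz":0.0,"yaw":0.0,"grip":0.5},
  {"tx":-0.0029,"ty":0.0396,"tz":0.0,"yaw":0.0,"grip":0.5},
  {"tx":-0.0029,"ty":0.0396,"tz":0.0,"yaw":0.0,"grip":0.5},
  {"tx":-0.0029,"ty":0.0396,"tz":0.0,"yaw":0.0,"grip":0.5},
  {"tx":0.0,"ty":0.0,"tz":0.0,"yaw":0.0,"grip":0.5},
])

```text
clock: 10.25
eef_pos: [0.4439, -0.283, 0.2494]
tcp_rot: [3.109, -0.436, -0.005]
wrist_force: [-0.1, 1.1, -0.9]
finger_gap: 0.0429
finger_force: 0.0
```

```bash
sed -i 's/(Y<.2)/(Y<.15)/' g.py; python3 g.py
```

```text
[ 0.44393693 -0.28304637  0.24937546] [-0.07915898  1.12945138 -0.86703846] 0.0
scene 763 along-y edges [-0.0841 -0.082  -0.0058 -0.0047]
top 766 along-y edges [-0.0861 -0.085  -0.0082 -0.0066]
```

The guard is closed: its centre is 46 mm from its start in both cameras. Now I'll come down above the buttons and look.

Emit:
send_rows([
  {"tx":0.0,"ty":0.0,"tz":0.04,"yaw":0.0,"grip":0.5},
  {"tx":0.0,"ty":0.0,"tz":0.04,"yaw":0.0,"grip":0.5},
  {"tx":0.0,"ty":0.0,"tz":0.04,"yaw":0.0,"grip":0.5},
  {"tx":0.0,"ty":0.0,"tz":0.03,"yaw":0.0,"grip":0.5},
  {"tx":0.0,"ty":0.0,"tz":0.0,"yaw":0.0,"grip":0.5},
  {"tx":0.0,"ty":0.0,"tz":0.0,"yaw":0.0,"grip":0.5},
])

```text
clock: 10.95
eef_pos: [0.4471, -0.2784, 0.1004]
tcp_rot: [3.113, -0.426, -0.0]
wrist_force: [-0.2, -0.6, 0.5]
finger_gap: 0.0426
finger_force: 0.0
```

```bash
cat > f.py <<'E'
from h import *
import sys
s=arm.read_state(); e=s["eef_pos"]; print(e,s["tcp_rot"],s["wrist_force"],s["finger_gap"])
im,W,T=cloud("scene"); c=cv2.resize(im[170:260,140:260],None,fx=6,fy=6,interpolation=cv2.INTER_CUBIC); cv2.imwrite(sys.argv[1],c)
X,Y,Z=W[...,0],W[...,1],W[...,2]
a=np.radians(-15.8); ex=np.array([np.cos(a),np.sin(a)]); ey=np.array([-ex[1],ex[0]])
m=(abs(X-e[0])<.05)&(abs(Y-e[1])<.07)&(Z>.082)&(Z<.155); q=W[m]; d=q[:,:2]-e[:2]; x=d@ex; y=d@ey
for z in np.arange(.082,.155,.008):
    k=(q[:,2]>=z)&(q[:,2]<z+.008)
    for n,kk in (("L",k&(y>0)),("R",k&(y<0))):
        if kk.any(): print(z.round(3),n,kk.sum(),"x",x[kk].min().round(3),x[kk].max().round(3),"y",y[kk].min().round(3),y[kk].max().round(3))
E
python3 f.py pics/f1.png
```

```text
[ 0.44706546 -0.27839714  0.10040723] [ 3.11254603e+00 -4.26194968e-01 -4.52385399e-04] [-0.1687848  -0.58720912  0.46927556] 0.042596064569778234
0.13 L 5 x 0.003 0.01 y 0.026 0.035
0.13 R 10 x -0.013 0.013 y -0.029 -0.017
0.138 L 12 x -0.003 0.014 y 0.024 0.038
0.138 R 15 x -0.011 0.014 y -0.032 -0.016
0.146 L 9 x -0.002 0.01 y 0.025 0.038
0.146 R 11 x -0.011 0.015 y -0.03 -0.016
0.154 L 1 x 0.005 0.005 y 0.03 0.03
```

View pics/f1.png

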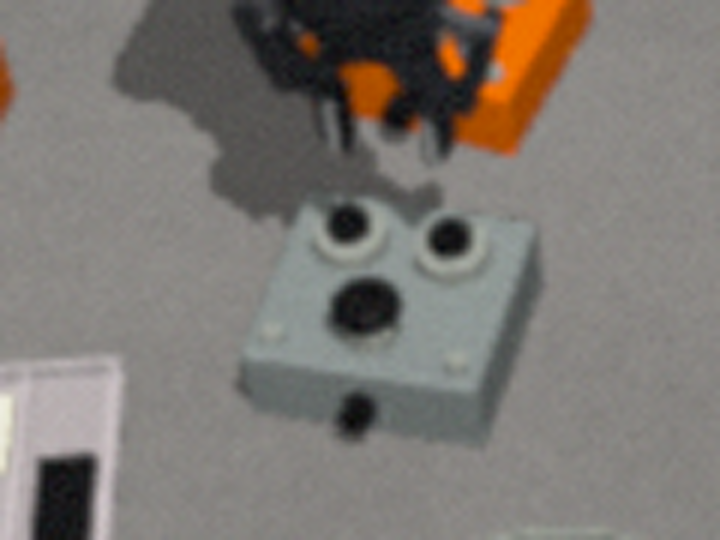

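The fingertips at crop (338,140) and (437,150) stand above the caps at (348,222) and (450,238). Separation is about 55 mm and both are well centred when compared in the same camera. The true tips are at about z 0.130, so I'll descend 47 mm and then creep.

Emit:
send_rows([
  {"tx":0.0,"ty":0.0,"tz":0.02,"yaw":0.0,"grip":0.5},
  {"tx":0.0,"ty":0.0,"tz":0.015,"yaw":0.0,"grip":0.5},
  {"tx":0.0,"ty":0.0,"tz":0.012,"yaw":0.0,"grip":0.5},
  {"tx":0.0,"ty":0.0,"tz":0.0,"yaw":0.0,"grip":0.5},
  {"tx":0.0,"ty":0.0,"tz":0.0,"yaw":0.0,"grip":0.5},
])

```text
clock: 11.5
eef_pos: [0.4473, -0.2795, 0.0539]
tcp_rot: [3.111, -0.428, 0.003]
wrist_force: [0.2, 0.3, 0.9]
finger_gap: 0.0427
finger_force: 0.0
```

```bash
sed -i 's/Z>.082/Z>.0765/; s/arange(.082/arange(.0765/' f.py; python3 f.py pics/f2.png
```

```text
[ 0.44725208 -0.27952656  0.05394773] [ 3.11135361e+00 -4.28185668e-01  2.68112932e-03] [0.20003107 0.26271585 0.88778686] 0.04272120470940593
0.076 L 5 x 0.002 0.051 y 0.002 0.029
0.076 R 11 x -0.011 0.054 y -0.031 -0.001
0.084 L 4 x 0.008 0.011 y 0.026 0.035
0.084 R 10 x -0.004 0.013 y -0.032 -0.016
0.092 L 11 x -0.003 0.016 y 0.026 0.039
0.092 R 7 x -0.007 0.01 y -0.03 -0.017
0.1 L 10 x -0.004 0.015 y 0.028 0.04
0.1 R 15 x -0.008 0.016 y -0.03 -0.015
0.108 L 10 x 0.0 0.013 y 0.025 0.039
0.108 R 11 x -0.013 0.011 y -0.03 -0.017
0.116 L 5 x 0.003 0.014 y 0.028 0.041
0.116 R 9 x -0.008 0.017 y -0.021 -0.016
0.124 L 22 x -0.01 0.015 y 0.024 0.054
0.124 R 16 x -0.006 0.018 y -0.05 -0.019
0.132 L 30 x -0.011 0.018 y 0.025 0.057
0.132 R 37 x -0.015 0.014 y -0.052 -0.016
0.14 L 18 x -0.015 0.015 y 0.025 0.058
0.14 R 19 x -0.012 0.016 y -0.053 -0.014
0.148 L 23 x -0.016 0.018 y 0.02 0.062
0.148 R 22 x -0.012 0.017 y -0.055 -0.002
```

View pics/f2.png

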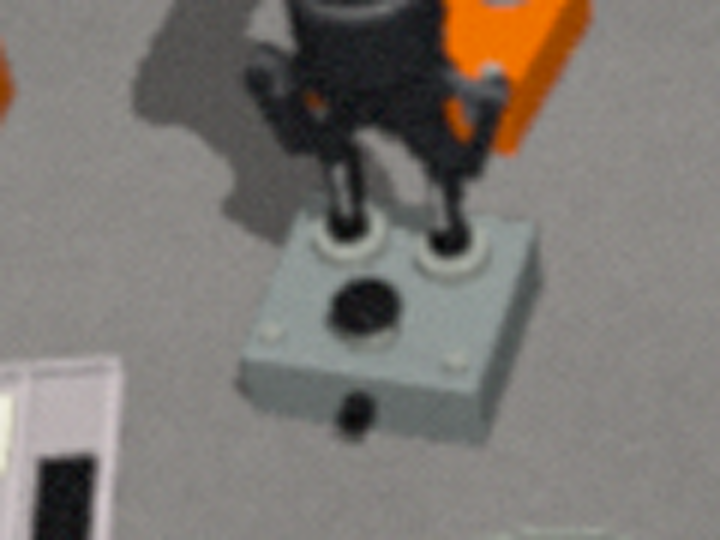

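Both tips are just above their caps and centred on them ((345,225) and (450,240)), clear of the stop. Now I'll creep down.

Emit:
send_rows([
  {"tx":0.0,"ty":0.0,"tz":0.002,"yaw":0.0,"grip":0.5},
  {"tx":0.0,"ty":0.0,"tz":0.002,"yaw":0.0,"grip":0.5},
  {"tx":0.0,"ty":0.0,"tz":0.002,"yaw":0.0,"grip":0.5},
  {"tx":0.0,"ty":0.0,"tz":0.0,"yaw":0.0,"grip":0.5},
])

```text
clock: 11.95
eef_pos: [0.4463, -0.2791, 0.0467]
tcp_rot: [-3.112, 0.429, 0.001]
wrist_force: [-0.3, -0.1, 0.8]
finger_gap: 0.0427
finger_force: 0.0
```

Emit:
send_rows([
  {"tx":0.0,"ty":0.0,"tz":0.002,"yaw":0.0,"grip":0.5},
  {"tx":0.0,"ty":0.0,"tz":0.0,"yaw":0.0,"grip":0.5},
])

```text
clock: 12.15
eef_pos: [0.4463, -0.2791, 0.0447]
tcp_rot: [-3.112, 0.429, 0.001]
wrist_force: [1.2, -0.6, 0.1]
finger_gap: 0.0429
finger_force: 0.0
```

Emit:
send_rows([
  {"tx":0.0,"ty":0.0,"tz":0.002,"yaw":0.0,"grip":0.5},
  {"tx":0.0,"ty":0.0,"tz":0.0,"yaw":0.0,"grip":0.5},
])

```text
clock: 12.35
eef_pos: [0.4466, -0.2792, 0.0429]
tcp_rot: [3.112, -0.429, 0.0]
wrist_force: [-0.1, -0.1, 0.0]
finger_gap: 0.0422
finger_force: 0.0
```

Emit:
send_rows([
  {"tx":0.0,"ty":0.0,"tz":0.0015,"yaw":0.0,"grip":0.5},
  {"tx":0.0,"ty":0.0,"tz":0.0,"yaw":0.0,"grip":0.5},
])

```text
clock: 12.55
eef_pos: [0.4466, -0.2792, 0.0417]
tcp_rot: [3.112, -0.429, 0.001]
wrist_force: [-0.7, 0.2, 3.6]
finger_gap: 0.0425
finger_force: 1.9
```

Emit:
send_rows([
  {"tx":0.0,"ty":0.0,"tz":0.0015,"yaw":0.0,"grip":0.5},
  {"tx":0.0,"ty":0.0,"tz":0.0,"yaw":0.0,"grip":0.5},
])

```text
clock: 12.75
eef_pos: [0.4466, -0.2792, 0.0402]
tcp_rot: [3.112, -0.429, 0.001]
wrist_force: [-0.7, 0.8, 4.8]
finger_gap: 0.0429
finger_force: 2.8
```

Contact with both caps: the force is over 2 × 1.5 N. Press on to the bottom.

Emit:
send_rows([
  {"tx":0.0,"ty":0.0,"tz":0.003,"yaw":0.0,"grip":0.5},
  {"tx":0.0,"ty":0.0,"tz":0.003,"yaw":0.0,"grip":0.5},
  {"tx":0.0,"ty":0.0,"tz":0.0,"yaw":0.0,"grip":0.5},
])

```text
clock: 13.05
eef_pos: [0.4467, -0.2793, 0.0366]
tcp_rot: [3.112, -0.429, 0.002]
wrist_force: [-5.1, 3.2, 22.0]
finger_gap: 0.0428
finger_force: 11.3
```

Both are bottomed: 22 N total, about 11 N per finger, with no further motion. Holding for more than 2 s.

Emit:
send_rows([
  {"tx":0.0,"ty":0.0,"tz":0.0,"yaw":0.0,"grip":0.5},
  {"tx":0.0,"ty":0.0,"tz":0.0,"yaw":0.0,"grip":0.5},
  {"tx":0.0,"ty":0.0,"tz":0.0,"yaw":0.0,"grip":0.5},
  {"tx":0.0,"ty":0.0,"tz":0.0,"yaw":0.0,"grip":0.5},
  {"tx":0.0,"ty":0.0,"tz":0.0,"yaw":0.0,"grip":0.5},
  {"tx":0.0,"ty":0.0,"tz":0.0,"yaw":0.0,"grip":0.5},
  {"tx":0.0,"ty":0.0,"tz":0.0,"yaw":0.0,"grip":0.5},
  {"tx":0.0,"ty":0.0,"tz":0.0,"yaw":0.0,"grip":0.5},
  {"tx":0.0,"ty":0.0,"tz":0.0,"yaw":0.0,"grip":0.5},
  {"tx":0.0,"ty":0.0,"tz":0.0,"yaw":0.0,"grip":0.5},
  {"tx":0.0,"ty":0.0,"tz":0.0,"yaw":0.0,"grip":0.5},
  {"tx":0.0,"ty":0.0,"tz":0.0,"yaw":0.0,"grip":0.5},
  {"tx":0.0,"ty":0.0,"tz":0.0,"yaw":0.0,"grip":0.5},
  {"tx":0.0,"ty":0.0,"tz":0.0,"yaw":0.0,"grip":0.5},
  {"tx":0.0,"ty":0.0,"tz":0.0,"yaw":0.0,"grip":0.5},
  {"tx":0.0,"ty":0.0,"tz":0.0,"yaw":0.0,"grip":0.5},
  {"tx":0.0,"ty":0.0,"tz":0.0,"yaw":0.0,"grip":0.5},
  {"tx":0.0,"ty":0.0,"tz":0.0,"yaw":0.0,"grip":0.5},
  {"tx":0.0,"ty":0.0,"tz":0.0,"yaw":0.0,"grip":0.5},
  {"tx":0.0,"ty":0.0,"tz":0.0,"yaw":0.0,"grip":0.5},
])

```text
clock: 15.05
eef_pos: [0.4467, -0.2793, 0.0366]
tcp_rot: [3.111, -0.428, 0.002]
wrist_force: [-4.6, 3.1, 21.7]
finger_gap: 0.0428
finger_force: 11.0
```

```bash
python3 -c "
from h import *
s=arm.read_state(); print(s['clock'],s['eef_pos'],s['wrist_force'],s['ft_torque'],s['finger_force'])"
```

```text
15.05 [ 0.44670381 -0.27926316  0.03657491] [-4.57558323  3.09734565 21.66610889] [0.58171616 0.85285896 0.01246293] 10.979889585778437
```

Emit:
send_rows([
  {"tx":0.0,"ty":0.0,"tz":0.0,"yaw":0.0,"grip":0.5},
  {"tx":0.0,"ty":0.0,"tz":0.0,"yaw":0.0,"grip":0.5},
  {"tx":0.0,"ty":0.0,"tz":0.0,"yaw":0.0,"grip":0.5},
  {"tx":0.0,"ty":0.0,"tz":0.0,"yaw":0.0,"grip":0.5},
  {"tx":0.0,"ty":0.0,"tz":0.0,"yaw":0.0,"grip":0.5},
  {"tx":0.0,"ty":0.0,"tz":0.0,"yaw":0.0,"grip":0.5},
])

```text
clock: 15.65
eef_pos: [0.4467, -0.2793, 0.0366]
tcp_rot: [3.111, -0.428, 0.002]
wrist_force: [-5.6, 2.6, 21.8]
finger_gap: 0.043
finger_force: 11.0
```

Held 2.6 s with the load shared evenly. Let go straight up.

Emit:
send_rows([
  {"tx":0.0,"ty":0.0,"tz":-0.02,"yaw":0.0,"grip":0.5},
  {"tx":0.0,"ty":0.0,"tz":-0.04,"yaw":0.0,"grip":0.5},
  {"tx":0.0,"ty":0.0,"tz":-0.04,"yaw":0.0,"grip":0.5},
  {"tx":0.0,"ty":0.0,"tz":-0.04,"yaw":0.0,"grip":0.5},
  {"tx":0.0,"ty":0.0,"tz":0.0,"yaw":0.0,"grip":0.5},
  {"tx":0.0,"ty":0.0,"tz":0.0,"yaw":0.0,"grip":0.5},
  {"tx":0.0,"ty":0.0,"tz":0.0,"yaw":0.0,"grip":0.5},
])

```text
clock: 16.35
eef_pos: [0.4456, -0.2785, 0.1723]
tcp_rot: [-3.111, 0.428, 0.004]
wrist_force: [-0.5, -0.8, 0.3]
finger_gap: 0.043
finger_force: 0.0
```

```bash
python3 g.py
python3 - <<'E'
from h import *
im,W,T=cloud("scene"); cv2.imwrite("pics/end.png",im); X,Y,Z=W[...,0],W[...,1],W[...,2]
near=(X>.38)&(X<.56)&(Y>-.38)&(Y<-.19)&(Z>.0665)&(Z<.1)
n,l,_,_=cv2.connectedComponentsWithStats(near.astype(np.uint8))
for i in range(1,n):
    q=W[l==i]
    if len(q)>5: print(len(q),q.mean(0).round(4))
E
```

```text
[ 0.44555493 -0.27849716  0.17229039] [-0.49586602 -0.81030671  0.34767559] 0.0
scene 753 along-y edges [-0.084  -0.0818 -0.0056 -0.0046]
top 767 along-y edges [-0.0864 -0.0852 -0.0081 -0.0069]
37 [ 0.444  -0.3062  0.0714]
39 [ 0.4568 -0.2523  0.071 ]
95 [ 0.5066 -0.2939  0.0765]
```

View pics/end.png

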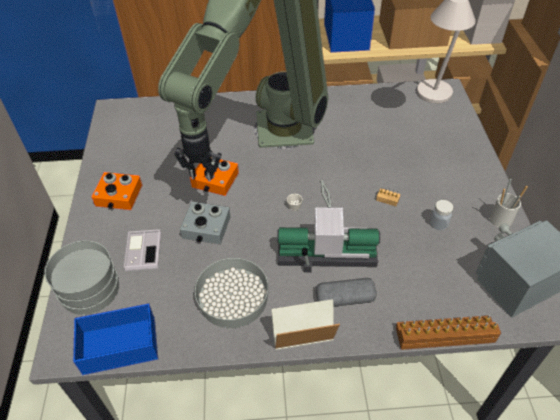

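The guard is centred over the drills at (329,232), both start caps are back up, the stop is untouched and everything else is where it was. The arm is clear.

```bash
python3 -c "
from workcell import arm
print(arm.job_done())"
```

```text
the job is handed in; nothing more can be done
None
```

I pushed the guard fully home, held both start buttons down together for about 2.6 s and let them go, with the stop and everything else left undisturbed; the job was handed in at about 16.5 s, and no verdict came back.

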